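Press the outlet bushing home in the fish feeder's stand

ROBOT

A 7-joint arm with a two-finger parallel gripper is mounted at the origin on the work surface. World frame = base frame: x ahead of the robot, y to its left, z up, the work surface at z = 0. Lengths are in m, angles in degrees, forces in N, time in s.
With the tool pointing down it reaches from about 0.425 to 0.875 m from the base axis. Payload 4.7 kg.
Tool frame: the origin (TCP) lies between the finger pads; the fingertips stand 22 mm ahead of it and the grasp point (between the pads) lies 3 mm ahead of it (env.tip_reach is the distance from the TCP to the fingertips, in m); z points along the fingers, y is the line along which they close (so a half turn about z gives the same grasp; the last joint's range is limited). The gripper opens to 87 mm and grips with 3 to 60 N. Pads are 19 mm wide; open, the fingers measure 117 mm over their backs; the gripper's body (75 mm by 190 mm) begins 51 mm behind the grasp point.
Start: joints at [-73.562, 18.392, -4.016, 83.108, 1.295, 78.541, -3.26], TCP at [0.175, 0.626, 0.245] pointing down, gripper open.
Joint ranges: [-163.93, 163.93], [-17.29, 119.83], [-79.2, 71.16], [3.27, 140.29], [-89.18, 269.18], [5.43, 117.66], [-154.24, 154.24]. Speed limits (degrees/s): [147.25, 147.25, 180, 180, 180, 180, 180].

INTERFACE

Orientations are given as [roll, pitch, yaw] about the fixed x, y, z axes, in that order (R = Rz(yaw) Ry(pitch) Rx(roll)).
In Python, from cell import env gives the robot as it stands.
- The arm moves only by the shell command python3 -m creep 'ROWS' [FORCE]. ROWS is JSON, one flat list of numbers, 7 for each row, row after row: the finger opening in mm, from 0 to 87, then the shift along the tool's x, y, z in units of 30 mm (1.0 is 30 mm), then the turn, a rotation vector about the tool's x, y, z in units of 6 degrees (1.0 is 6 degrees). A call has 1 to 12 rows; each row is the pose to reach, as a shift and turn from the pose commanded when the call began, along the tool's axes at that moment; what a row does not reach only later rows make up. A row lasts 1/10 s, in which the tool goes at most 50 mm and 8.59 degrees, less where a joint would pass 70% of its speed; a pose out of reach is approached as far as the arm can. A call with a gripper value outside its range is refused whole. The fingers move at their own pace and stop on an object; FORCE is the grip in N (left out, the last holds). Time passes only in rows, so rows that repeat a pose let the fingers close. It gives the time, the measured TCP pose, the force, the opening and the grip force at its end, in the units of the state.
- env.get_obs(): the state, without advancing time (a new reading comes with each control period).
- env.read_camera(name): name is "scene" or "top"; returns a dict with "color" (420x560x3 uint8, red, green, blue), "depth" (420x560 float32, m along the optical axis (not along the pixel's ray), 0 where there is no reading), "fovy" (degrees; the focal length in pixels is half the picture's height over the tangent of half this angle, whatever the lens; pixels are square), "cx", "cy" (the principal point, pixels), "R" (3x3) and "t" (3): a world point X has camera coordinates R X + t. Camera axes: x right, y down, z forward; pixel columns grow to the right and rows downward; lengths in m; the calibration is good to about 2 mm. A picture is of the moment at which its call begins.
- env.sign_off(): hands the job in; it is judged then, once.
The state is a dict: "time_s": time; "qpos": joint angles; "joint_velocities": joint speeds; "effort": joint torques, N m; "tool_pos": TCP position; "tool_rot": TCP orientation; "force": force on the tool from outside, world axes, zero at the start; "wrist_torque": the same for the moment, N m; "grip_width": finger opening in m; "grasp_force": force on a finger pad.
Only numpy, scipy, OpenCV 4.12 (cv2) and the standard library are available. Lean on these libraries where they do the work, as an engineer would, in place of code of your own. Each camera call takes 0.05 s, during which the arm holds its last target. There are 200 camera calls.

TASK

Take the narrower of the two aluminium bushings, set its sleeve upright into the bore of the feeder stand's white block, and press it straight down until its shoulder sits flush on the block all round. The bore grips the sleeve tightly and the block floats on soft rubber cushions, so press firmly but never squash the cushions flat or jam the bushing; then let go so the block springs back up, and leave everything else on the shelf where it stands.

Things in the scene. Friction and masses are not known exactly. Their poses are not given: they have to be found in the camera images.
- bushing_mid (a point): Centre (half-way up) of the bushing to fit: aluminium, 80 g, 55 mm tall, standing upright on its sleeve. From the bottom up: sleeve 24 mm in diameter, 20 mm long, its lowest 3.5 mm tapering to 19 mm; shoulder disc 40 mm in diameter, 5 mm thick; neck 28 mm in diameter, 30 mm tall (the part to grip; its flat top with a 14 mm recess is 27.5 mm above this point). z up the axis.
- shoulder (a point): Centre of the underside of that bushing's shoulder, on its axis, 7.5 mm below bushing_mid and 20 mm above the foot of the sleeve; z up along the axis. Fully home, this point coincides with bore_mouth.
- bore_mouth (a point): Centre of the bore's mouth in the flat top of the stand's white plastic block (70 x 70 mm, 30 mm thick); at rest 64 mm above the shelf; moves with the block; z up. The bore is vertical, 25.6 mm in diameter, right through, with a 2 mm chamfer. Four small sprung nubs inside it grip the sleeve.
- block (a joint): How far the white block has sunk on its rubber cushions, m: 0 at rest, growing downwards, 0.014 when they are squashed flat. The cushions give 1 mm for every 2.5 N (20 N: 7 to 8 mm; flat at about 37 N), so the block sinks several mm under pressing and springs back when let go.
- wide_bushing_mid (a point): Centre of the other bushing, a bystander: same height and neck, but with a 34 mm sleeve and a 48 mm shoulder; too wide for the bore. It and the bushing to fit may stand in either one's place.
- wide_bushing: The same wide bushing; origin at the centre of its underside.
- stand: The feeder stand's fixed grey base plate, 100 x 100 x 10 mm; origin at the centre of its underside, directly below the bore; it carries the white block, whose top is 64 mm above the shelf.
- bushing: The bushing to fit; origin at the centre of the sleeve's foot. The sleeve goes freely about 5 mm into the bore, then must be pushed the remaining 15 mm against the nubs' drag, somewhere from 5 to 14 N, uneven and differing from time to time; it stays where it is left.
- feeding_ring: Bystander: flat white plastic ring, 90 mm across, 8 mm high, lying; origin at the centre of its underside.
- spoon: Bystander: short stainless spoon, 130 mm, lying along its x.
- tin: Bystander: capped aluminium tin, 64 mm in diameter, 60 mm tall; origin at the centre of its underside.
- dish: Bystander: round glass dish, 90 mm across, 30 mm high; origin at the centre of its underside.
- dispenser: Bystander: translucent green pellet dispenser with a white press button on top, 64 mm in diameter, 127 mm tall; origin at the centre of its underside.
- net_frame: Bystander: rigid black net frame, 8 mm bar, lying: a 90 x 80 mm loop about its origin with a 130 mm handle to +y.
Not all that is in view belongs to the job. Leave any red look-alike of the bushing alone. There is more than one size of the stand; the job needs the smaller.

How it is judged:
By the outcome, as a careful person would: the job done as asked, in the order asked, and still so for the second after the job is handed in, with the robot touching nothing.
It also fails if it takes over 45 s, if anything falls off the work surface, if the arm or the gripper's body presses on something with over 40 N, if the wrist force passes 120 N, or if a joint passes its speed limit or range.

## Working session

There is one attempt and no reset: what is moved stays moved. The work goes in short steps, Python scripts to look and compute and a shell command to move; the robot and the scene stay as the last step left them, time stands still between calls to the robot, and variables do not carry over. Pictures are saved under pics/ and viewed, at most 10 in all, crops included, and the job is handed in when it is done.

```bash
mkdir -p pics; cat > h.py <<'E'
import numpy as np,cv2
from cell import env
def cam(n):
    c=env.read_camera(n); c["f"]=210/np.tan(np.radians(c["fovy"])/2); return c
def ray(c,u,v,z):
    d=c["R"].T@np.array([(u-c["cx"])/c["f"],(v-c["cy"])/c["f"],1]); o=-c["R"].T@c["t"]
    return o+d*(z-o[2])/d[2]
def cloud(c):
    v,u=np.mgrid[:420,:560]; d=c["depth"]
    P=np.stack([(u-c["cx"])/c["f"]*d,(v-c["cy"])/c["f"]*d,d],-1)
    return (P-c["t"])@c["R"]
E
python3 - <<'E'
from h import *
for n in("scene","top"):
    c=cam(n); cv2.imwrite(f"pics/{n}0.png",cv2.resize(c["color"][...,::-1],(800,600))); print(n,c["fovy"],c["cx"],c["cy"],(-c["R"].T@c["t"]).round(3),c["R"].round(2).tolist())
o=env.get_obs();print({k:np.round(v,3) for k,v in o.items()},env.tip_reach)
E
```

```text
scene 44.822018398948984 291.1310617116958 214.62607545244592 [ 1.244 -0.463  0.653] [[0.59, 0.81, -0.02], [0.44, -0.34, -0.83], [-0.68, 0.48, -0.56]]
top 52.999944322596065 279.45981961249254 215.26045379470276 [0.433 0.06  1.158] [[-0.02, -1.0, 0.02], [-0.99, 0.02, -0.11], [0.11, -0.02, -0.99]]
{'time_s': np.float64(0.1), 'qpos': array([-73.563,  18.434,  -4.016,  83.167,   1.295,  78.54 ,  -3.261]), 'joint_velocities': array([-0.065,  0.03 ,  0.029, -0.09 , -0.092, -0.014,  0.007]), 'effort': array([ 0.0000e+00, -4.9257e+01, -4.0600e-01, -3.1340e+01, -6.4000e-02,
        4.0000e-02,  0.0000e+00]), 'tool_pos': array([0.175, 0.626, 0.244]), 'tool_rot': array([-1.79904e+02,  6.00000e-03,  1.64372e+02]), 'force': array([-0.378,  0.166,  0.497]), 'wrist_torque': array([-0.064, -0.008, -0.003]), 'grasp_force': np.float64(0.0), 'grip_width': np.float64(0.087)} 0.022
```

View pics/scene0.png

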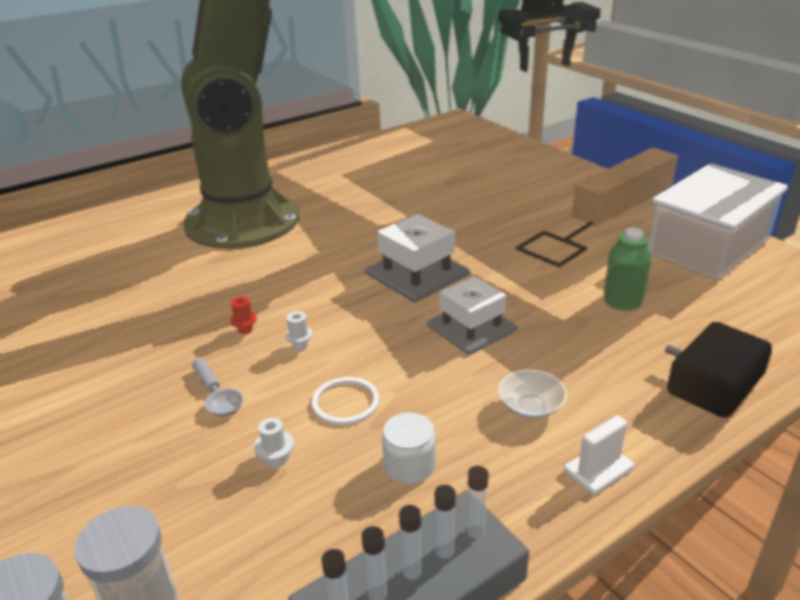

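View pics/top0.png

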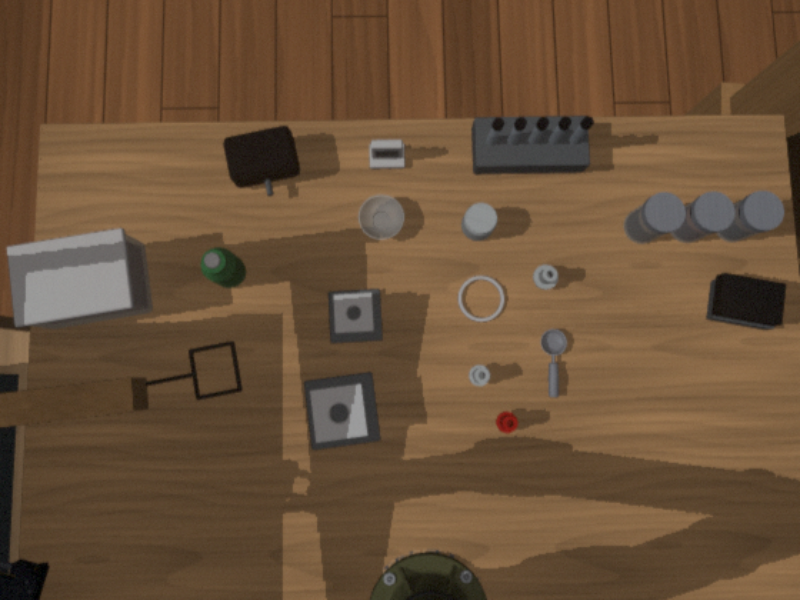

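Scene (800x600): bushings at (297,330) and (273,443); a red look-alike at (242,315); a small stand at (472,312) and a large one at (416,255). In the top view these are at (480,375), (545,277), (507,422), (354,315) and (342,410). The near bushing, (480,375) in the top view, looks narrower, so I'll measure it and check with a crop.

```bash
python3 - <<'E'
from h import *
c=cam("top"); P=cloud(c); img=c["color"]
def circ(m,z,name):
    n,l,s,ce=cv2.connectedComponentsWithStats(m.astype(np.uint8))
    return
for nm,(u,v) in {"near":(480,375),"far":(545,277),"smallstand":(354,315),"bigstand":(342,410)}.items():
    u*=.7;v*=.7; p0=ray(c,u,v,.05)
    r=.045 if 'st' not in nm else .085
    near=np.hypot(P[...,0]-p0[0],P[...,1]-p0[1])<r
    z=P[...,2]
    print(nm,p0.round(3))
    for a,b in((.008,.035),(.035,.07),(.055,.075),(.085,.13)):
        m=near&(z>a)&(z<b)
        if m.sum()>5:
            q=P[m]; print(a,b,m.sum(),'med z',np.median(q[:,2]).round(4),'mean',q.mean(0).round(4),'ext',np.ptp(q[:,:2],0).round(4), 'rect',[np.round(x,4) for x in cv2.minAreaRect(q[:,:2].astype(np.float32))])
t=cv2.resize(img[185:275,315:405],(400,400),interpolation=cv2.INTER_CUBIC)
s=cam("scene")["color"]; t2=cv2.resize(s[210:330,150:270],(400,400),interpolation=cv2.INTER_CUBIC)
cv2.imwrite("pics/crop1.png",np.hstack([t,t2])[...,::-1])
E
```

```text
near [ 0.432 -0.105  0.05 ]
0.008 0.035 91 med z 0.0266 mean [ 0.4307 -0.1033  0.0264] ext [0.0567 0.038 ] rect [array([ 0.4234, -0.1046]), array([0.0386, 0.0545]), np.float64(77.8237)]
0.035 0.07 82 med z 0.0541 mean [ 0.4317 -0.1057  0.0527] ext [0.0237 0.0273] rect [array([ 0.4318, -0.1064]), array([0.0273, 0.0234]), np.float64(88.7559)]
0.055 0.075 31 med z 0.0561 mean [ 0.4331 -0.1073  0.0564] ext [0.0233 0.0237] rect [array([ 0.4318, -0.1078]), array([0.0237, 0.0233]), np.float64(88.9051)]
far [ 0.611 -0.233  0.05 ]
0.008 0.035 151 med z 0.025 mean [ 0.6132 -0.2355  0.025 ] ext [0.0536 0.0557] rect [array([ 0.6231, -0.2383]), array([0.0613, 0.0468]), np.float64(15.0343)]
0.035 0.07 94 med z 0.0531 mean [ 0.6155 -0.2385  0.0516] ext [0.0275 0.0269] rect [array([ 0.6157, -0.2387]), array([0.0265, 0.0267]), np.float64(36.561)]
0.055 0.075 30 med z 0.0562 mean [ 0.6168 -0.2403  0.0567] ext [0.0244 0.0245] rect [array([ 0.616 , -0.2401]), array([0.0236, 0.0245]), np.float64(10.3615)]
smallstand [0.547 0.125 0.05 ]
0.008 0.035 477 med z 0.0104 mean [0.5423 0.1233 0.0108] ext [0.1009 
[... 325 characters left out ...]
[0.5504, 0.1259]), array([0.0703, 0.07  ]), np.float64(2.1013)]
bigstand [0.374 0.148 0.05 ]
0.008 0.035 1069 med z 0.0128 mean [0.3761 0.1456 0.0129] ext [0.1389 0.1388] rect [array([0.371 , 0.1527]), array([0.1299, 0.13  ]), np.float64(6.5445)]
0.035 0.07 31 med z 0.0587 mean [0.3725 0.1287 0.0577] ext [0.0858 0.0669] rect [array([0.374 , 0.1385]), array([0.0882, 0.0624]), np.float64(6.3848)]
0.055 0.075 34 med z 0.069 mean [0.3697 0.1385 0.0678] ext [0.0841 0.0671] rect [array([0.3737, 0.1356]), array([0.0681, 0.0826]), np.float64(88.5641)]
0.085 0.13 218 med z 0.0858 mean [0.3696 0.1565 0.086 ] ext [0.0978 0.0971] rect [array([0.3713, 0.1525]), array([0.0905, 0.0903]), np.float64(6.583)]
```

View pics/crop1.png

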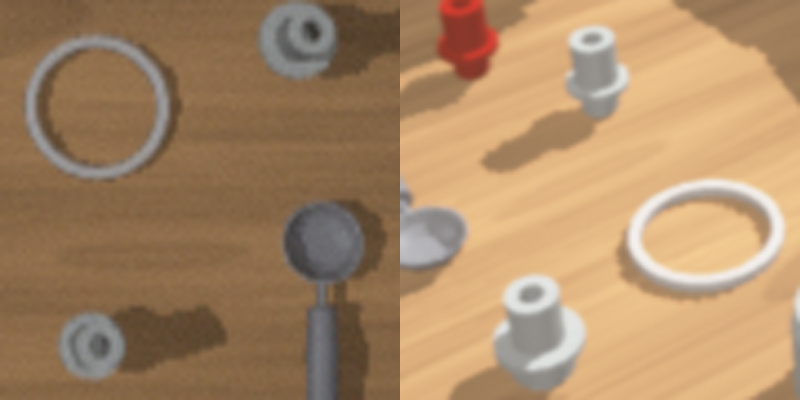

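Crop: the bushing at crop (92,346) has a 38 mm shoulder against 47 mm for the other, so the near one is the narrow one. It stands at about (0.432,-0.106). The smaller stand has a 70 mm block with its top at 0.064, centred at (0.550,0.126). Both agree with the given sizes and the reach.

```bash
python3 -m creep '[60,-13.8,-9.15,0,0,0,-2.6, 60,-13.8,-9.15,0,0,0,-2.6, 60,-13.8,-9.15,0,0,0,-2.6, 60,-13.8,-9.15,0,0,0,-2.6, 60,-13.8,-9.15,0,0,0,-2.6, 60,-13.8,-9.15,0,0,0,-2.6, 60,-13.8,-9.15,0,0,0,-2.6, 60,-13.8,-9.15,0,0,0,-2.6, 60,-13.8,-9.15,0,0,0,-2.6, 60,-13.8,-9.15,0,0,0,-2.6, 60,-13.8,-9.15,0,0,0,-2.6, 60,-13.8,-9.15,0,0,0,-2.6]'
```

```text
time_s: 1.4
tool_pos: [0.5004, 0.2489, 0.2444]
tool_rot: [180.0, -0.0, 179.8]
force: [-0.7, 0.8, -0.2]
grip_width: 0.0603
grasp_force: 0.0
```

```bash
python3 -m creep '[60,2.27,-11.83,3,0,0,0, 60,2.27,-11.83,3,0,0,0, 60,2.27,-11.83,3,0,0,0, 60,2.27,-11.83,3,0,0,0, 60,2.27,-11.83,3,0,0,0, 60,2.27,-11.83,3,0,0,0, 60,2.27,-11.83,3,0,0,0, 60,2.27,-11.83,3,0,0,0, 60,2.27,-11.83,4.1,0,0,0, 60,2.27,-11.83,4.1,0,0,0]'
python3 - <<'E'
from h import *
a=cam("scene")["color"][180:330,120:320]; b=cam("top")["color"][200:320,270:430]
cv2.imwrite("pics/pre.png",np.hstack([cv2.resize(a,(400,300)),cv2.resize(b,(400,300))])[...,::-1])
E
```

```text
time_s: 2.4
tool_pos: [0.4289, -0.1032, 0.1187]
tool_rot: [179.9, -0.4, -180.0]
force: [-0.5, 0.2, -0.2]
grip_width: 0.0599
grasp_force: 0.0
```

View pics/pre.png

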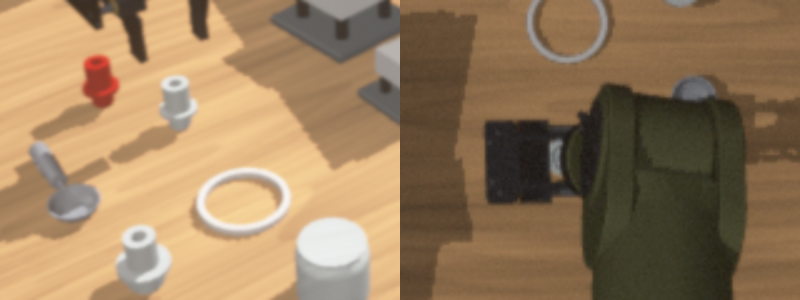

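The fingers are at crop (140,50) and (200,30), up and behind the bushing at (175,100), with the gap centred on its axis direction. I'll measure the bushing a second time from the scene camera, along with the block top.

```bash
python3 - <<'E'
from h import *
c=cam("scene"); P=cloud(c); z=P[...,2]
near=np.hypot(P[...,0]-.432,P[...,1]+.106)<.03
for a,b in((.052,.06),(.028,.05),(.004,.017)):
    q=P[near&(z>a)&(z<b)]; A=np.c_[2*q[:,:2],np.ones(len(q))]; s=np.linalg.lstsq(A,(q[:,:2]**2).sum(1),rcond=None)[0]
    print(a,len(q),q.mean(0).round(4),np.ptp(q,0).round(4),s[:2].round(4),np.sqrt(s[2]+s[:2]@s[:2]).round(4))
near=np.hypot(P[...,0]-.55,P[...,1]-.126)<.07
q=P[near&(z>.06)&(z<.068)];print(np.median(q[:,2]).round(4),[np.round(x,4) for x in cv2.minAreaRect(q[:,:2].astype(np.float32))])
# bore ellipse in scene: dark pixels near predicted mouth
X=np.array([.55,.126,.064]);p=c["R"]@X+c["t"];print('pred px',p[:2]/p[2]*c["f"]+[c["cx"],c["cy"]])
print(env.get_obs()["tool_pos"].round(4))
E
```

```text
0.052 78 [ 0.4361 -0.1032  0.0544] [0.0266 0.0262 0.0049] [ 0.436  -0.1026] 0.0111
0.028 123 [ 0.4437 -0.1067  0.0399] [0.0253 0.0275 0.0219] [ 0.4378 -0.1039] 0.0115
0.004 32 [ 0.4436 -0.1062  0.0087] [0.0139 0.0209 0.0098] [ 0.4367 -0.1037] 0.0101
0.0635 [array([0.5541, 0.1293]), array([0.0737, 0.0745]), np.float64(4.0106)]
pred px [328.26563565 204.47152455]
[ 0.4323 -0.1033  0.1223]
```

```bash
python3 -m creep '[60,-0.07,0,1.2,0,0,0, 60,-0.07,0,1.9,0,0,0, 60,-0.07,0,2.4,0,0,0, 60,-0.07,0,2.4,0,0,0, 60,-0.07,0,2.4,0,0,0, 60,-0.07,0,2.4,0,0,0]' 35; python3 -m creep '[20,0,0,0,0,0,0, 20,0,0,0,0,0,0, 20,0,0,0,0,0,0, 20,0,0,0,0,0,0, 20,0,0,0,0,0,0, 20,0,0,0,0,0,0, 20,0,0,0,0,0,0, 20,0,0,0,0,0,0]' 35
```

```text
time_s: 3.15
tool_pos: [0.4352, -0.1045, 0.051]
tool_rot: [180.0, 0.2, -180.0]
force: [-0.4, -0.0, 0.8]
grip_width: 0.0601
grasp_force: 0.0
time_s: 3.95
tool_pos: [0.4337, -0.1048, 0.0496]
tool_rot: [180.0, 0.0, 180.0]
force: [-0.6, -0.4, 0.2]
grip_width: 0.027
grasp_force: 34.8
```

Gripped at 27 mm. Next is to lift and carry it above the bore.

```bash
python3 -m creep '[20,0,0,1.0,0,0,0, 20,0,0,0,0,0,0]' >/dev/null 2>&1 & kill %1 2>/dev/null; python3 - <<'E'
from cell import env
o=env.get_obs();print(o["time_s"],o["tool_pos"].round(4),o["force"].round(1))
E
```

```text
3.95 [ 0.4337 -0.1048  0.0496] [-0.6 -0.4  0.2]
```

That last line had a wrong sign (it commanded down), and I cancelled it. The clock and pose are unchanged, so nothing moved. Now the proper lift.

```bash
python3 -m creep '[20,0,0,-1.2,0,0,0, 20,0,0,-2.6,0,0,0, 20,0,0,-3.6,0,0,0, 20,-0.8,1.5,-3.6,0,0,0, 20,-1.5,3,-3.6,0,0,0, 20,-2.3,4.5,-3.6,0,0,0, 20,-3,6,-3.6,0,0,0, 20,-3.6,7,-3.6,0,0,0, 20,-3.93,7.73,-3.6,0,0,0, 20,-3.93,7.73,-3.6,0,0,0, 20,-3.93,7.73,-3.6,0,0,0, 20,-3.93,7.73,-3.6,0,0,0]'
python3 - <<'E'
from h import *
c=cam("scene"); a=c["color"][100:260,230:430]
cv2.imwrite("pics/over.png",cv2.resize(a,(750,600),interpolation=cv2.INTER_CUBIC)[...,::-1])
o=env.get_obs();print(o["time_s"],o["tool_pos"].round(4),o["tool_rot"].round(2),o["force"].round(1),o["wrist_torque"].round(2))
E
```

```text
time_s: 5.15
tool_pos: [0.5513, 0.1254, 0.1573]
tool_rot: [-180.0, -0.0, 179.9]
force: [-0.8, 0.0, -0.8]
grip_width: 0.0273
grasp_force: 34.8
5.2 [0.5514 0.1253 0.1575] [-1.7998e+02 -2.0000e-02  1.7984e+02] [ 0.4 -0.4 -1.4] [0.02 0.01 0.  ]
```

View pics/over.png

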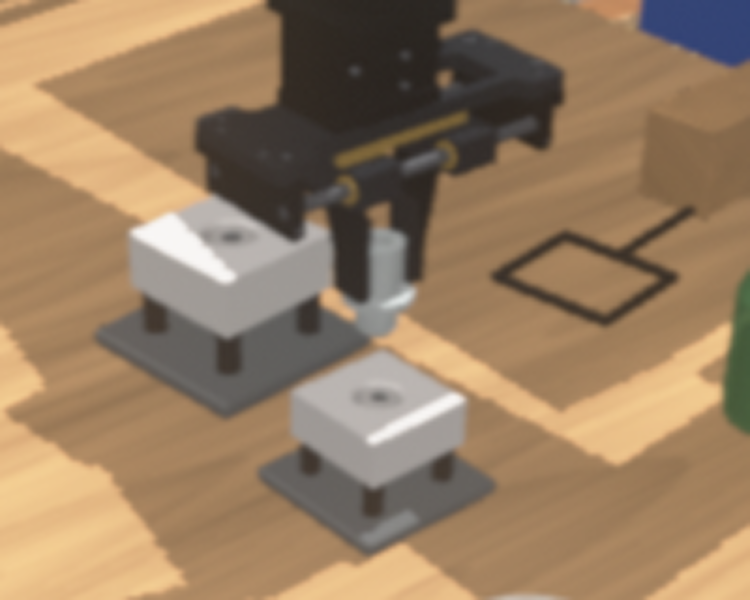

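The bushing hangs above the small stand, with its foot near crop (375,325) and the bore at (378,397). Next I'll measure the held sleeve against the bore in the same camera.

```bash
python3 - <<'E'
from h import *
c=cam("scene"); P=cloud(c); z=P[...,2]; h=.1079
near=np.hypot(P[...,0]-.553,P[...,1]-.127)<.022
for a,b in((.004,.017),):
    q=P[near&(z>a+h)&(z<b+h)]; A=np.c_[2*q[:,:2],np.ones(len(q))]; s=np.linalg.lstsq(A,(q[:,:2]**2).sum(1),rcond=None)[0]
    print(len(q),q.mean(0).round(4),np.ptp(q,0).round(4),s[:2].round(4),np.sqrt(s[2]+s[:2]@s[:2]).round(4))
g=cv2.cvtColor(c["color"],cv2.COLOR_RGB2GRAY).astype(int)
def win(x0,x1,y0,y1): return slice(y0,y1),slice(x0,x1)
# bore ellipse
y0,x0=190,308; w=g[y0:226,x0:356]
top=np.abs(z[y0:226,x0:356]-.064)<.006
print('gray block',np.percentile(g[185:200,325:340],[10,50,90]))
m=(w<115)&(np.hypot(*(np.mgrid[y0:226,x0:356]-np.array([206,331])[:,None,None]))<12)
v,u=np.nonzero(m); print(m.sum(),u.min()+x0,u.max()+x0,v.min()+y0,v.max()+y0)
print(g[198:214,316:346])
# sleeve row edges
print('sleeve rows');print(g[178:190,316:346])
E
```

```text
53 [0.5598 0.1218 0.1171] [0.0187 0.0241 0.0107] [0.5547 0.1265] 0.0102
gray block [125.6 173.  187. ]Traceback (most recent call last):
  File "<stdin>", line 14, in <module>
    return umr_minimum(a, axis, None, out, keepdims, initial, where)
ValueError: zero-size array to reduction operation minimum which has no identity
```

```bash
python3 - <<'E'
from h import *
print(env.get_obs()["tool_pos"].round(4))
c=cam("scene"); g=cv2.cvtColor(c["color"],cv2.COLOR_RGB2GRAY)
w=g[190:222,306:358]
v,u=np.mgrid[190:222,306:358]
m=(w<150)&(((u-331)/10)**2+((v-206)/7)**2<1)
cn,_=cv2.findContours(m.astype(np.uint8),cv2.RETR_EXTERNAL,cv2.CHAIN_APPROX_NONE); k=max(cn,key=cv2.contourArea)
x,y,ww,hh=cv2.boundingRect(k); e=cv2.fitEllipse(k)
print('bore bbox',x+306,y+190,ww,hh,'ell',e, ray(c,e[0][0]+306,e[0][1]+190,.064).round(4))
a=ray(c,x+306,e[0][1]+190,.064);b=ray(c,x+306+ww-1,e[0][1]+190,.064);print(np.linalg.norm(a-b).round(4))
print(g[199:213,318:344])
E
```

```text
[0.5515 0.1255 0.1576]
bore bbox 329 204 5 4 ell ((24.905752182006836, 15.404923439025879), (2.8992152214050293, 4.0874128341674805), 100.15278625488281) [0.5562 0.1281 0.064 ]
0.0085
[[158 170 176 179 181 181 182 181 182 182 182 182 182 181 182 181 182 181
  182 181 182 181 178 170 160 149]
 [176 179 181 182 182 181 182 182 181 182 183 183 184 183 183 183 182 182
  182 181 181 181 181 180 175 168]
 [181 181 181 182 182 182 182 181 182 184 187 189 190 189 189 187 186 184
  183 182 182 182 182 181 181 179]
 [181 181 182 181 182 182 180 180 180 182 187 189 188 189 191 192 192 191
  187 184 182 182 181 182 182 181]
 [182 182 182 182 181 180 176 173 171 172 173 172 169 170 174 178 183 189
  189 185 182 182 182 181 181 181]
 [182 182 182 181 181 175 166 159 160 162 160 152 143 144 152 160 166 173
  180 182 182 182 181 182 182 182]
 [182 182 182 181 180 173 158 150 154 157 150 131 117 117 129 145 156 159
  167 176 181 182 182 182 182 182]
 [182 182 182 182 180 171 157 149 153 157 151 134 119 118 126 142 154 155
  160 171 180 181 182 182 182 182]
 [182 182 182 182 181 177 168 160 160 162 160 155 150 148 150 154 158 159
  164 174 181 181 182 182 185 192]
 [182 182 182 182 181 181 178 175 173 172 169 167 166 164 165 166 168 171
  176 179 182 183 185 191 205 223]
 [181 182 182 182 181 182 181 181 181 179 178 178 177 177 176 177 178 179
  181 182 185 192 206 223 236 242]
 [177 180 181 182 182 181 181 182 182 182 182 181 181 181 181 181 182 182
  185 192 206 223 236 242 244 244]
 [166 174 178 181 182 182 182 182 182 182 182 182 182 182 182 182 185 192
  205 223 236 242 244 244 241 234]
 [158 163 169 176 180 182 182 182 182 182 182 182 182 182 184 192 205 223
  236 241 243 243 241 233 218 194]]
```

Bore in the scene camera: columns 323–337, rows 200–208, centred at (330,204.7). That puts it at about (.553,.1285), agreeing with the block centre to about 1.5 mm. The TCP target is about (.551,.1275), a 2 mm shift in +y. Lowering to just above the mouth.

```bash
python3 -m creep '[20,0.02,0.07,0.5,0,0,0, 20,0.02,0.07,1,0,0,0, 20,0.02,0.07,1.4,0,0,0, 20,0.02,0.07,1.4,0,0,0, 20,0.02,0.07,1.4,0,0,0, 20,0.02,0.07,1.4,0,0,0]'
python3 -m creep '[20,0,0,0.05,0,0,0, 20,0,0,0.1,0,0,0, 20,0,0,0.15,0,0,0, 20,0,0,0.15,0,0,0, 20,0,0,0.15,0,0,0]'
```

```text
time_s: 5.9
tool_pos: [0.5513, 0.1292, 0.1158]
tool_rot: [180.0, 0.0, 180.0]
force: [0.0, -0.5, -1.0]
grip_width: 0.0274
grasp_force: 34.8
time_s: 6.4
tool_pos: [0.5512, 0.1291, 0.1112]
tool_rot: [180.0, 0.0, 180.0]
force: [0.6, 0.1, -1.0]
grip_width: 0.0273
grasp_force: 34.8
```

```bash
python3 - <<'E'
from h import *
c=cam("scene"); a=c["color"][140:240,270:400]
cv2.imwrite("pics/in.png",cv2.resize(a,(780,600),interpolation=cv2.INTER_CUBIC)[...,::-1])
o=env.get_obs();print(o["time_s"],o["tool_pos"].round(4),o["tool_rot"].round(2),o["force"].round(1),o["wrist_torque"].round(2))
E
```

```text
6.45 [0.5512 0.1291 0.1112] [1.8000e+02 1.0000e-02 1.7997e+02] [ 0.2 -0.1 -0.3] [-0.05 -0.02  0.01]
```

View pics/in.png

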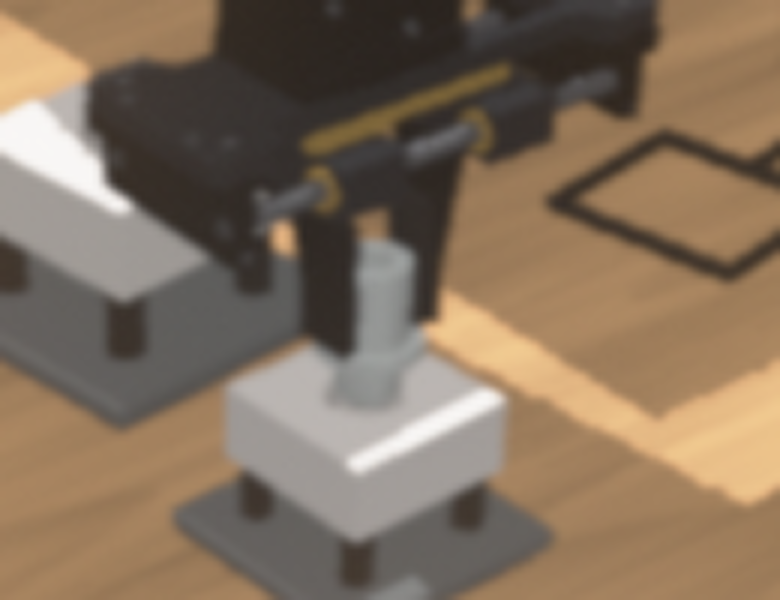

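The sleeve foot is in the mouth at crop (368,400), and there is no lateral force. I'll trim y by -1.5 mm and go down in small steps.

```bash
python3 -m creep '[20,0,-0.05,0,0,0,0, 20,0,-0.05,0.04,0,0,0, 20,0,-0.05,0.08,0,0,0, 20,0,-0.05,0.08,0,0,0, 20,0,-0.05,0.08,0,0,0]'; python3 -c "
from cell import env
o=env.get_obs();print(o['force'].round(2),o['wrist_torque'].round(3))"
```

```text
time_s: 6.95
tool_pos: [0.5514, 0.1276, 0.1087]
tool_rot: [-180.0, 0.0, 180.0]
force: [0.7, 0.2, -1.0]
grip_width: 0.0268
grasp_force: 34.8
[ 0.73  0.18 -0.96] [-0.025 -0.273  0.029]
```

A small contact pushes towards +x (moment about y). I'll shift +x about 0.7 mm and lower a little.

```bash
python3 -m creep '[20,-0.025,0,0,0,0,0, 20,-0.025,0,0.0,0,0,0, 20,-0.025,0,0.0,0,0,0]'; python3 -c "
from cell import env
o=env.get_obs();print(o['force'].round(2),o['wrist_torque'].round(3))"
python3 -m creep '[20,0,0,0.03,0,0,0, 20,0,0,0.03,0,0,0, 20,0,0,0.03,0,0,0]'; python3 -c "
from cell import env
o=env.get_obs();print(o['force'].round(2),o['wrist_torque'].round(3))"
```

```text
time_s: 7.25
tool_pos: [0.5517, 0.1277, 0.1086]
tool_rot: [180.0, -0.0, 180.0]
force: [1.1, 0.1, -0.5]
grip_width: 0.0273
grasp_force: 34.8
[ 1.05  0.13 -0.52] [-0.021 -0.024  0.041]
time_s: 7.55
tool_pos: [0.5518, 0.1277, 0.1077]
tool_rot: [180.0, -0.0, 180.0]
force: [0.2, -0.4, -0.4]
grip_width: 0.0274
grasp_force: 34.8
[ 0.17 -0.38 -0.37] [ 0.068 -0.044 -0.036]
```

The contact cleared and the foot is about 6 mm deep. Now pressing in steps with a firmer grip.

```bash
python3 -m creep '[20,0,0,0.04,0,0,0, 20,0,0,0.08,0,0,0, 20,0,0,0.12,0,0,0, 20,0,0,0.16,0,0,0, 20,0,0,0.2,0,0,0, 20,0,0,0.2,0,0,0]' 55; python3 -c "
from cell import env
o=env.get_obs();print(o['force'].round(2),o['wrist_torque'].round(3))"
```

```text
time_s: 8.15
tool_pos: [0.5523, 0.1275, 0.102]
tool_rot: [180.0, 0.0, 180.0]
force: [0.8, 0.0, 1.5]
grip_width: 0.027
grasp_force: 54.8
[0.78 0.03 1.46] [-0.093 -0.151 -0.044]
```

```bash
python3 -m creep '[20,-0.01,0,0.04,0,0,0, 20,-0.01,0,0.08,0,0,0, 20,-0.01,0,0.12,0,0,0, 20,-0.01,0,0.16,0,0,0, 20,-0.01,0,0.16,0,0,0]'; python3 -c "
from cell import env
o=env.get_obs();print(o['force'].round(2),o['wrist_torque'].round(3))"
python3 -m creep '[20,0,0,0.04,0,0,0, 20,0,0,0.08,0,0,0, 20,0,0,0.12,0,0,0, 20,0,0,0.12,0,0,0]'; python3 -c "
from cell import env
o=env.get_obs();print(o['force'].round(2),o['wrist_torque'].round(3))"
```

```text
time_s: 8.65
tool_pos: [0.5527, 0.1276, 0.0979]
tool_rot: [180.0, 0.1, 180.0]
force: [-1.3, -1.4, 6.1]
grip_width: 0.0271
grasp_force: 54.8
[-1.28 -1.43  6.06] [-0.293  0.242  0.003]
time_s: 9.05
tool_pos: [0.5528, 0.1277, 0.0944]
tool_rot: [180.0, 0.1, 180.0]
force: [-1.6, -0.7, 6.8]
grip_width: 0.0268
grasp_force: 54.8
[-1.58 -0.67  6.85] [-0.196  0.246 -0.011]
```

```bash
python3 -m creep '[20,0.015,-0.01,0.04,0,0,0, 20,0.015,-0.01,0.08,0,0,0, 20,0.015,-0.01,0.12,0,0,0, 20,0.015,-0.01,0.12,0,0,0]'; python3 -c "
from cell import env
o=env.get_obs();print(o['force'].round(2),o['wrist_torque'].round(3))"
python3 -m creep '[20,0,0,0.04,0,0,0, 20,0,0,0.08,0,0,0, 20,0,0,0.08,0,0,0]'; python3 -c "
from cell import env
o=env.get_obs();print(o['force'].round(2),o['wrist_torque'].round(3))"
```

```text
time_s: 9.45
tool_pos: [0.5527, 0.1275, 0.0909]
tool_rot: [180.0, 0.1, 180.0]
force: [-0.6, -0.6, 7.0]
grip_width: 0.0267
grasp_force: 54.8
[-0.63 -0.6   7.04] [-0.168  0.125 -0.036]
time_s: 9.75
tool_pos: [0.5527, 0.1275, 0.089]
tool_rot: [179.9, 0.1, 180.0]
force: [-1.6, -1.0, 10.6]
grip_width: 0.0267
grasp_force: 54.7
[-1.6  -1.03 10.59] [-0.219  0.417  0.017]
```

```bash
python3 -m creep '[20,0.01,0,0.04,0,0,0, 20,0.01,0,0.08,0,0,0, 20,0.01,0,0.08,0,0,0]'; python3 -m creep '[20,0,0,0.04,0,0,0, 20,0,0,0.08,0,0,0, 20,0,0,0.08,0,0,0, 20,0,0,0.08,0,0,0]'; python3 -c "
from cell import env
o=env.get_obs();print(o['force'].round(2),o['wrist_torque'].round(3))"
```

```text
time_s: 10.05
tool_pos: [0.5527, 0.1275, 0.0874]
tool_rot: [179.9, 0.1, 180.0]
force: [-3.6, -1.4, 15.4]
grip_width: 0.0268
grasp_force: 54.7
time_s: 10.45
tool_pos: [0.5528, 0.1275, 0.0858]
tool_rot: [179.9, 0.1, 179.9]
force: [-5.0, -1.8, 19.2]
grip_width: 0.0269
grasp_force: 54.7
[-4.98 -1.79 19.18] [-0.302  1.06  -0.006]
```

It's seated: the slope is 2.4 N/mm, and at 19 N the height matches shoulder home plus 7.8 mm of sink. I'll ease the side load in x and press a touch more.

```bash
python3 -m creep '[20,0.03,0.01,0.0,0,0,0, 20,0.03,0.01,0.04,0,0,0, 20,0.03,0.01,0.04,0,0,0, 20,0.03,0.01,0.04,0,0,0]'; python3 -c "
from cell import env
o=env.get_obs();print(o['force'].round(2),o['wrist_torque'].round(3))"
```

```text
time_s: 10.85
tool_pos: [0.5528, 0.1275, 0.0852]
tool_rot: [179.9, 0.3, 179.9]
force: [-3.9, -2.8, 20.5]
grip_width: 0.0268
grasp_force: 54.7
[-3.86 -2.77 20.48] [-0.482  0.868 -0.014]
```

Now rising until the load is nearly gone, with the block following.

```bash
python3 -m creep '[20,0,0,-0.05,0,0,0, 20,0,0,-0.1,0,0,0, 20,0,0,-0.15,0,0,0, 20,0,0,-0.2,0,0,0, 20,0,0,-0.22,0,0,0, 20,0,0,-0.22,0,0,0]'; python3 -c "
from cell import env
o=env.get_obs();print(o['force'].round(2),o['wrist_torque'].round(3))"
```

```text
time_s: 11.45
tool_pos: [0.5525, 0.1275, 0.0899]
tool_rot: [179.9, 0.3, 179.9]
force: [0.8, -1.7, 8.8]
grip_width: 0.0274
grasp_force: 54.7
[ 0.81 -1.73  8.85] [-0.207 -0.136 -0.042]
```

```bash
python3 -m creep '[20,0,0,-0.04,0,0,0, 20,0,0,-0.08,0,0,0, 20,0,0,-0.08,0,0,0, 20,0,0,-0.08,0,0,0]'; python3 -c "
from cell import env
o=env.get_obs();print(o['force'].round(2),o['wrist_torque'].round(3))"
```

```text
time_s: 11.85
tool_pos: [0.5523, 0.1276, 0.0913]
tool_rot: [180.0, 0.2, 179.9]
force: [3.4, -1.6, 4.8]
grip_width: 0.0268
grasp_force: 54.7
[ 3.41 -1.56  4.75] [-0.246 -0.942 -0.027]
```

```bash
python3 -m creep '[20,-0.03,0,0,0,0,0, 20,-0.03,0,-0.02,0,0,0, 20,-0.03,0,-0.02,0,0,0]';  python3 -m creep '[60,0,0,0,0,0,0, 60,0,0,0,0,0,0, 60,0,0,0,0,0,0, 60,0,0,0,0,0,0, 60,0,0,0,0,0,0, 60,0,0,0,0,0,0]' ; python3 -m creep '[60,0,0,-1,0,0,0, 60,0,0,-2,0,0,0, 60,0,0,-3.2,0,0,0, 60,0,0,-3.2,0,0,0,60,0,0,-3.2,0,0,0]'
python3 - <<'E'
from h import *
c=cam("scene"); a=c["color"][155:240,270:390]
cv2.imwrite("pics/done.png",cv2.resize(a,(780,552),interpolation=cv2.INTER_CUBIC)[...,::-1])
P=cloud(c);z=P[...,2]; near=np.hypot(P[...,0]-.556,P[...,1]-.129)<.012
q=P[near&(z>.08)&(z<.105)];print('top z',np.percentile(q[:,2],[50,80,95,99]).round(4))
n=np.hypot(P[...,0]-.554,P[...,1]-.129)
q=P[(n>.024)&(n<.033)&(z>.055)&(z<.075)];print('block z',np.median(q[:,2]).round(4))
q=P[(n>.015)&(n<.019)&(z>.055)&(z<.085)];print('shoulder top z',np.median(q[:,2]).round(4),len(q))
E
```

```text
time_s: 12.15
tool_pos: [0.5524, 0.1276, 0.0915]
tool_rot: [180.0, 0.1, 180.0]
force: [3.0, -1.6, 5.5]
grip_width: 0.0271
grasp_force: 54.7
time_s: 12.75
tool_pos: [0.5509, 0.1275, 0.0904]
tool_rot: [-180.0, -0.1, 180.0]
force: [-0.4, -0.0, -0.7]
grip_width: 0.0582
grasp_force: 0.0
time_s: 13.25
tool_pos: [0.5518, 0.1277, 0.1876]
tool_rot: [180.0, 0.1, 180.0]
force: [-1.3, -1.1, -0.7]
grip_width: 0.0602
grasp_force: 0.0
top z [0.0946 0.098  0.0992 0.1004]
block z 0.0632
shoulder top z 0.0682 49
```

View pics/done.png

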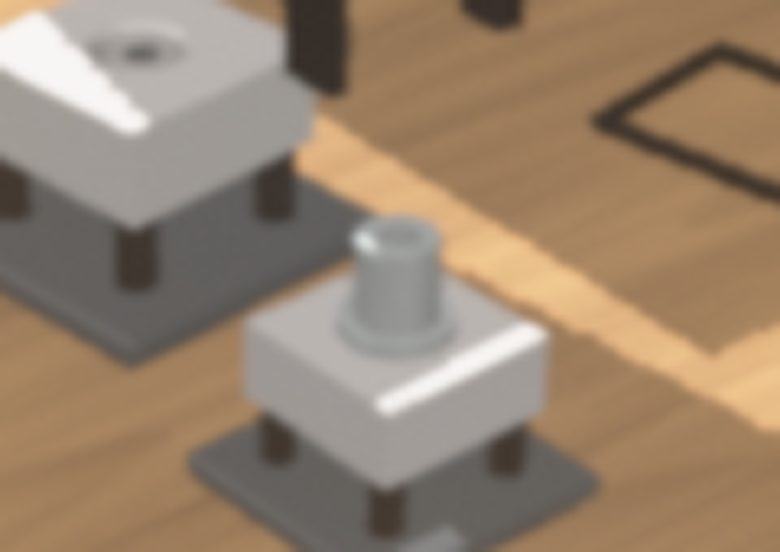

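The picture shows the bushing upright at (398,285) with its shoulder on the block at (398,335). The block is back at 63–64 mm, the shoulder top is 5 mm above it, and the neck top is at 99 mm. As a finishing check I'll press lightly and centred on the neck rim with the fingers 20 mm apart.

```bash
python3 -m creep '[20,-0.02,0,1,0,0,0, 20,-0.02,0,1.8,0,0,0, 20,-0.02,0,1.8,0,0,0, 20,-0.02,0,1.8,0,0,0, 20,-0.02,0,1.8,0,0,0, 20,-0.02,0,2.0,0,0,0, 20,-0.02,0,2.0,0,0,0]';  python3 -m creep '[20,0,0,0.06,0,0,0, 20,0,0,0.13,0,0,0, 20,0,0,0.2,0,0,0, 20,0,0,0.28,0,0,0, 20,0,0,0.35,0,0,0, 20,0,0,0.35,0,0,0, 20,0,0,0.35,0,0,0]'
```

```text
time_s: 14.0
tool_pos: [0.552, 0.1277, 0.127]
tool_rot: [180.0, 0.0, 180.0]
force: [-0.3, 1.3, -0.2]
grip_width: 0.021
grasp_force: 0.0
time_s: 14.7
tool_pos: [0.5522, 0.1277, 0.1177]
tool_rot: [180.0, 0.0, 180.0]
force: [-2.6, -0.9, 8.5]
grip_width: 0.0201
grasp_force: 4.2
```

```bash
python3 -m creep '[20,0,0,0.06,0,0,0, 20,0,0,0.12,0,0,0, 20,0,0,0.18,0,0,0, 20,0,0,0.24,0,0,0, 20,0,0,0.24,0,0,0, 20,0,0,0.24,0,0,0]';  python3 -m creep '[20,0,0,-0.1,0,0,0, 20,0,0,-0.2,0,0,0, 20,0,0,-0.4,0,0,0, 20,0,0,-1,0,0,0, 20,0,0,-2,0,0,0, 20,0,0,-3,0,0,0, 20,0,0,-3,0,0,0, 20,0,0,-3,0,0,0]'
python3 - <<'E'
from h import *
c=cam("scene"); t=cam("top")
cv2.imwrite("pics/end.png",cv2.resize(c["color"],(800,600))[...,::-1])
P=cloud(c);z=P[...,2]; n=np.hypot(P[...,0]-.554,P[...,1]-.129)
print('block',np.median(z[(n>.024)&(n<.033)&(z>.055)&(z<.075)]).round(4),'shoulder',np.median(z[(n>.015)&(n<.019)&(z>.055)&(z<.085)]).round(4))
E
```

```text
time_s: 15.3
tool_pos: [0.5524, 0.1277, 0.1127]
tool_rot: [179.9, 0.0, 180.0]
force: [-7.8, -1.2, 21.2]
grip_width: 0.02
grasp_force: 10.4
time_s: 16.1
tool_pos: [0.5523, 0.1278, 0.1995]
tool_rot: [180.0, 0.1, 180.0]
force: [-0.3, 0.8, -0.2]
grip_width: 0.0199
grasp_force: 0.0
block 0.0634 shoulder 0.0681
```

View pics/end.png

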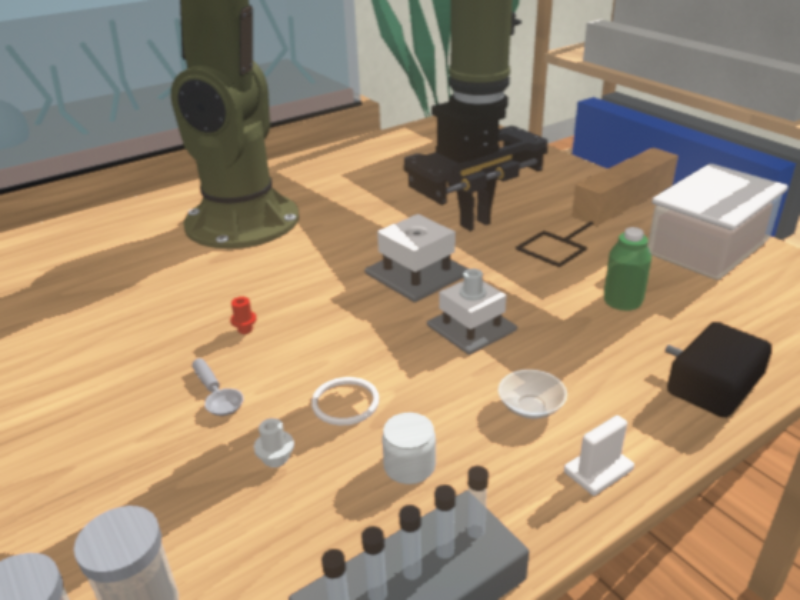

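The bushing is seated in the small stand at (472,290), everything else is where it was, and the gripper is clear. Handing in.

```bash
python3 -c "
from cell import env
print(env.sign_off())"
```

```text
the job is handed in; nothing more can be done
None
```

The narrower bushing is pressed home in the smaller stand with its shoulder flush on the block, as far as the camera depth and the press force show; the block has sprung back, nothing else looks moved, and I handed the job in at about 16 s (the hand-in gave no verdict).

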